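# Put a bearing away in its dust-tight box

### The arm

A 6-joint arm with a two-finger parallel gripper is mounted at the origin on a cart in front of the work surface, level with it; the furniture and walls round the work are solid. World frame = base frame: x ahead of the robot, y to its left, z up, the work surface at z = 0. Lengths are in mm, angles in rad, forces in N, time in s.
With the tool pointing down it reaches from about 350 to 975 mm from the base axis. Payload 7.1 kg.
Tool frame: the origin (TCP) lies at the very end of the fingers, on their centre line; the grasp point (between the pads) lies 19 mm behind it; y points along the fingers, x is the direction in which the jaws open and shut, and the axes are right-handed (so a half turn about y gives the same grasp; the last joint's range is limited). The gripper opens to 88 mm and grips with 3 to 60 N. Pads are 20 mm wide; open, the fingers measure 115 mm over their backs; the gripper's body (75 mm by 178 mm) begins 61 mm behind the grasp point.
Start: joints at [-1.19, 0.423, 1.63, -0, 1.089, -0.019], TCP at [243.287, -575.688, 222.675] pointing down, gripper open.
Joint ranges: [-3, 3], [-0.9, 2.11], [0.09, 2.58], [-1.31, 4.45], [0.11, 2.69], [-2.54, 2.54]. Speed limits (rad/s): [2.39, 2.39, 3.01, 3.14, 3.14, 3.14].

### API

Orientations are given as a rotation vector (axis times angle).
In Python, from workcell import ctrl gives the robot as it stands. The module is installed in compiled form; this text tells all that it offers.
- The arm moves only by the tool jog_arm, never from a script. Its argument "steps" is a list of rows, each an object with "turn": the turn, a rotation vector about the world's x, y, z scaled (see below), a list of three; "dp": the shift along the world's x, y, z scaled (see below), a list of three; "claw": the opening, from 0 (shut) to 1 (fully open). In form: [{"turn": [wx, wy, wz], "dp": [x, y, z], "claw": claw}, ...]. A call has 1 to 12 rows; each row is the pose to reach, as a shift and turn from the pose measured when the call began, turning the shorter way round; what a row does not reach only later rows make up. The controller multiplies each number of a shift by 80 mm and each number of a turn by pi rad. A row lasts 1/12 s, in which the tool goes at most 41.7 mm and 7.16 degrees, less where a joint would pass 70% of its speed; a pose out of reach is approached as far as the arm can. A call with a number of a shift or a turn outside -1 to 1 is refused whole. A call with a gripper value outside its range is refused whole. The fingers move at their own pace and stop on an object; the grip force is fixed at half the most. Time passes only in rows, so rows that repeat a pose let the fingers close. It gives the time, the measured TCP pose, the force and the opening at its end, in the units of the state.
- ctrl.get_obs(): the state, without advancing time (a new reading comes with each control period).
- ctrl.get_image(name): name is "side" or "top"; returns a dict with "img" (480x640x3 uint8, red, green, blue), "range_z" (480x640 float32, mm along the optical axis (not along the pixel's ray), 0 where there is no reading), "fovy" (degrees; the focal length in pixels is half the picture's height over the tangent of half this angle, whatever the lens; pixels are square), "cx", "cy" (the principal point, pixels), "dist_coeffs" ([k1, k2, p1, p2, k3] as OpenCV has them; the pictures are not rectified), "camera_from_world" (4x4, takes a point from world to camera coordinates). Camera axes: x right, y down, z forward; pixel columns grow to the right and rows downward; lengths in mm; the calibration is good to about 2 mm. A picture is of the moment at which its call begins.
- ctrl.close_job(): hands the job in, once; it reports no verdict.
The state is a dict: "t": time; "qpos": joint angles; "qvel": joint speeds; "joint_torque": joint torques, N m; "ee_pos": TCP position; "orientation": TCP orientation; "ft_force": force on the tool from outside, world axes, zero at the start; "moment": the same for the moment, N m; "width": finger opening in mm.
Only numpy, scipy, OpenCV 4.12 (cv2) and the standard library are available. Lean on these libraries where they do the work, as an engineer would, in place of code of your own. Each camera call takes 0.05 s, during which the arm holds its last target.

### The job

Put the loose ball bearing away out of the dust: lay it flat in the open cream plastic box, then find the one lid of the three that is the right size for the box and press it down until it has snapped home, fully down and level all round. Leave the closed box standing on the bench.

Things in the scene. Friction and masses are not known exactly. Their poses are not given: they have to be found in the camera images.
- parts_box: open cream plastic box, 116 x 80 mm outside at the rim, 50 high, walls and floor 2.5 mm, thin ledge 33 mm up; loose, 0.3 kg. Two springy snap lugs on each long side, 40 to 46 mm up: the bead in the lid's skirt must be pressed past them (about 15 N in all), else the lid rides 8 mm too high. Origin under the centre of its base, x along the length, z up.
- lid_middle: cloudy plastic snap lid 126 x 90 x 36 mm, right way up: skirt 15 mm deep, panel top at 17 mm, moulded grip bar in the middle 60 x 15 mm, 17 to 36 mm up. Fits parts_box, either way round, with 1.5 mm play a side; fully home its origin is 35 mm above the box's origin. Origin: centre of the skirt's lower edge; x along length and grip bar, z up.
- lid_short: cloudy plastic snap lid 106 x 76 x 36 mm, right way up: skirt 15 mm deep, panel top at 17 mm, moulded grip bar in the middle 60 x 15 mm, 17 to 36 mm up. Belongs to a smaller box: too small for parts_box. Origin: centre of the skirt's lower edge; x along length and grip bar, z up.
- lid_long: cloudy plastic snap lid 146 x 104 x 36 mm, right way up: skirt 15 mm deep, panel top at 17 mm, moulded grip bar in the middle 60 x 15 mm, 17 to 36 mm up. Belongs to a bigger box: too big for parts_box. Origin: centre of the skirt's lower edge; x along length and grip bar, z up.
- bearing: steel ball bearing, ring of 47 mm outside diameter, 14 mm thick, lying flat on the bench. Origin at the centre of its underside, z along its axis.
Not all that is in view belongs to the job. Leave any red look-alike of the bearing alone.

How it is judged:
By the outcome, as a careful person would: the job done as asked, in the order asked, and still so for the second after the job is handed in, with the robot touching nothing.
It also fails if it takes over 59 s, if anything falls off the work surface, if the arm or the gripper's body presses on something with over 40 N, if the wrist force passes 120 N, or if a joint passes its speed limit or range.

## Working session

There is one attempt and no reset: what is moved stays moved. The work goes in short steps, Python scripts to look and compute and a tool call to move; the robot and the scene stay as the last step left them, time stands still between calls to the robot, and variables do not carry over. Pictures are saved under pics/ and viewed, and the job is handed in when it is done.

Besides the shell and the picture viewer there is one more tool, called after "Request:" by a JSON object that holds its "api" and its "payload". jog_arm: Moves the arm, as the interface text tells. Its arguments: {"type":"object","properties":{"steps":{"type":"array","items":{"type":"object","properties":{"turn":{"type":"array","items":{"type":"number"}},"dp":{"type":"array","items":{"type":"number"}},"claw":{"type":"number"}}}}},"required":["steps"]}

```bash
mkdir -p pics; ls; cat > h.py <<'E'
import numpy as np,cv2
from workcell import ctrl
from scipy.spatial.transform import Rotation as R
def K(d):
    f=240/np.tan(np.radians(d['fovy'])/2); return np.array([[f,0,d['cx']],[0,f,d['cy']],[0,0,1.]])
def world(d):
    h,w=d['range_z'].shape
    v,u=np.mgrid[0:h,0:w]
    p=cv2.undistortPoints(np.stack([u,v],-1).reshape(-1,1,2).astype(float),K(d),np.array(d['dist_coeffs'],float)).reshape(h,w,2)
    z=d['range_z']; P=np.stack([p[...,0]*z,p[...,1]*z,z],-1).reshape(-1,3)
    T=np.linalg.inv(np.array(d['camera_from_world']))
    W=(P@T[:3,:3].T+T[:3,3]).reshape(h,w,3); W[z==0]=np.nan
    return W
def get(n,tag):
    d=ctrl.get_image(n); cv2.imwrite(f'pics/{tag}.png',d['img'][...,::-1]); np.save(f'/tmp/{tag}.npy',world(d)); return d
E
python3 - <<'E'
from h import *
for n in('top','side'):
    d=get(n,n+'0'); print(n,d['fovy'],d['dist_coeffs'],np.round(np.linalg.inv(d['camera_from_world']),2).tolist())
print(ctrl.get_obs())
E
```

```text
pics
top 54.81075270966811 [0.02172456 0.         0.         0.         0.        ] [[-0.03, -0.99, 0.14, 429.79], [-1.0, 0.02, -0.02, -3.18], [0.02, -0.14, -0.99, 960.88], [0.0, 0.0, 0.0, 1.0]]
side 50.35731746025769 [-0.11973415  0.          0.          0.          0.        ] [[-1.0, -0.05, 0.06, 465.92], [-0.07, 0.41, -0.91, 1083.23], [0.02, -0.91, -0.41, 536.82], [0.0, 0.0, 0.0, 1.0]]
{'t': 0.1, 'qpos': array([-1.19001066e+00,  4.23774734e-01,  1.63060410e+00,  5.76329010e-07,
        1.08863771e+00, -1.90220528e-02]), 'qvel': array([-0.0003795 , -0.00095345, -0.00261423, -0.00253401, -0.00178859,
        0.00049305]), 'joint_torque': array([ 8.30844419e-04, -5.45613205e+01, -2.74325520e+01,  6.46289787e-02,
        1.87571225e-02, -4.73085549e-05]), 'ee_pos': array([ 243.09605462, -575.22844934,  221.97673186]), 'orientation': array([-1.37139485,  0.9107091 , -0.90878091]), 'ft_force': array([-0.09222152,  0.37216202, -1.12818059]), 'moment': array([ 0.01100836, -0.03671945,  0.0133268 ]), 'width': 87.83306123905491}
```

View pics/top0.png

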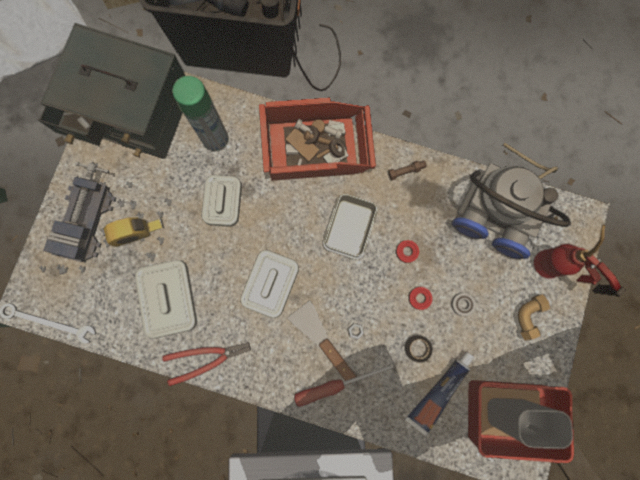

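View pics/side0.png

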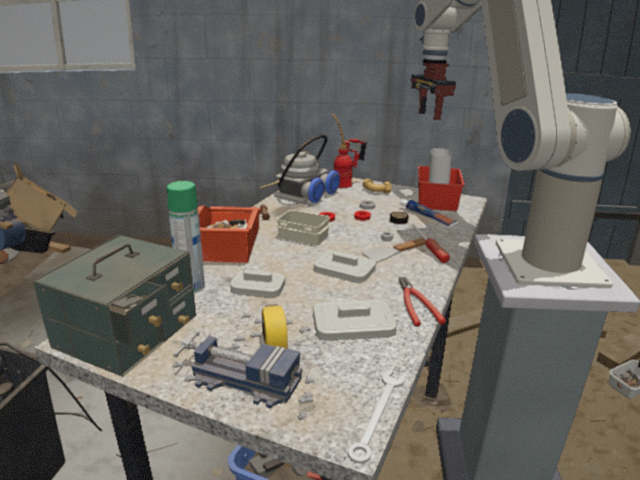

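The top view shows these bearing candidates: a silver ring at (462,303), a small nut or ring at (355,329), a black roll at (418,348), and red rings at (407,251) and (420,298). The lids are at (222,201), (270,284) and (166,299), and the box is at (350,226). By the description I'd pick the silver ring at (462,303) and the lid at (270,284). I'll check both in a crop and measure them.

```bash
python3 - <<'E'
from h import *
im=cv2.imread('pics/top0.png'); 
cv2.imwrite('pics/crop0.png',cv2.resize(im[180:380,310:510],None,fx=3,fy=3,interpolation=cv2.INTER_CUBIC))
W=np.load('/tmp/top0.npy')
print('bench z',np.nanmedian(W[230:330,300:340,2]), W[240,300],W[290,440])
def blob(u0,u1,v0,v1,zmin,zmax,n):
    w=W[v0:v1,u0:u1]; m=((w[...,2]>zmin)&(w[...,2]<zmax)).astype(np.uint8)
    k,l,s,c=cv2.connectedComponentsWithStats(m); i=1+np.argmax(s[1:,4]); p=w[l==i]
    r=cv2.minAreaRect(p[:,:2].astype(np.float32)); print(n,s[i,4],np.round(r[0],1),np.round(r[1],1),round(r[2],1),'z',np.round(np.percentile(p[:,2],[5,50,95]),1)); return p
blob(445,480,285,322,7,30,'silver'); blob(340,368,315,342,4,30,'nut'); blob(400,436,330,368,7,60,'black')
blob(393,420,237,265,7,30,'red1');blob(407,434,284,312,7,30,'red2')
for n,b in dict(short=(195,250,165,235),mid=(232,308,240,328),long=(128,205,250,348)).items():
    blob(*b,8,25,n); blob(*b,28,50,n+'bar')
blob(315,385,185,265,42,65,'box'); blob(315,385,185,265,8,65,'box')
E
```

```text
bench z 1.0490071860483 [5.72929047e+02 1.18106321e+01 2.18289242e-01] [ 461.23596641 -275.64583622    1.46607413]
silver 384 [ 431.5 -318. ] [48.2 44.5] 88.3 z [10.  13.8 17. ]
nut 132 [384.2 -96. ] [31.1 28.3] 16.0 z [ 8.9 16.3 19.2]
black 391 [ 345.9 -219.8] [52.9 51.5] 0.2 z [11.9 18.6 21.8]
red1 350 [ 542.8 -209. ] [46.1 45.8] 88.9 z [10.4 13.9 16.8]
red2 363 [ 446.3 -230.7] [46.3 45.6] 48.6 z [10.3 14.  16.7]
short 1523 [660.1 174.2] [ 76.  105.3] 84.9 z [14.5 17.5 20.8]
shortbar 214 [659.5 174. ] [15.  59.2] 84.8 z [31.3 35.9 38.6]
mid 2401 [483.9  75.8] [ 89.2 125.1] 67.6 z [15.1 17.9 20.6]
midbar 221 [483.9  75.9] [15.  59.1] 67.6 z [33.3 36.2 39.1]
long 3557 [458.7 285.7] [146.7 105.3] 10.5 z [14.9 18.  20.7]
longbar 245 [459.8 285.2] [58.9 17.2] 11.8 z [30.5 36.  38.6]
box 324 [594.9 -91.3] [ 85.  116.2] 70.3 z [42.9 49.1 52.4]
box 785 [593.2 -90.7] [ 87.1 119.6] 70.6 z [12.4 37.4 51.4]
```

View pics/crop0.png

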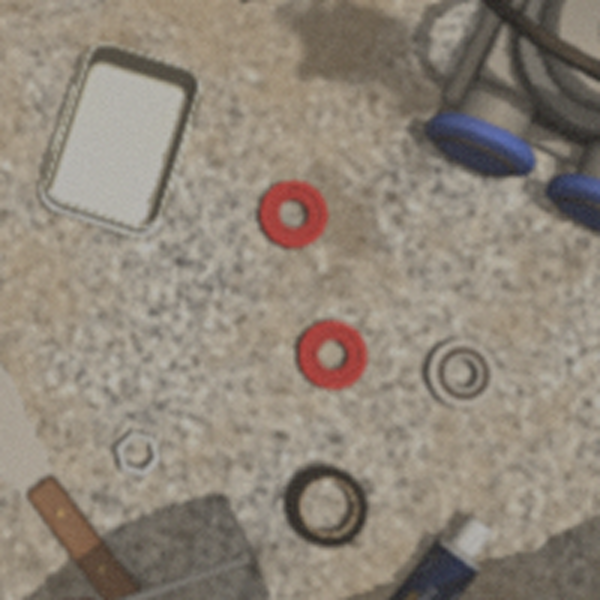

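The crop confirms the silver ring at crop (458,372), about 47 mm across and 14 mm high. It is the bearing. The rings in red are decoys and the black ring is a roll of tape. The middle lid measures 125x89 mm, which is the right one. Next I'll check the tool orientation and what stands near the path.

```bash
cat >> h.py <<'E'
def st():
    o=ctrl.get_obs(); r=R.from_rotvec(o['orientation']).as_matrix(); x=r[:,0]
    print('t %.2f p %s jaw %.2f deg tilt %s F %s w %.1f q6 %.2f'%(o['t'],np.round(o['ee_pos'],1),np.degrees(np.arctan2(x[1],x[0])),np.round(r[:,1],4),np.round(o['ft_force'],1),o['width'],o['qpos'][5])); return o
E
python3 - <<'E'
from h import *
st()
W=np.load('/tmp/top0.npy')
# silver ring circle fit
def ring(u0,u1,v0,v1):
    w=W[v0:v1,u0:u1].reshape(-1,3); p=w[(w[:,2]>9)&(w[:,2]<25)]
    return cv2.minEnclosingCircle(p[:,:2].astype(np.float32)),np.median(p[:,:2],0)
print(ring(445,480,285,322))
# obstacles within 150mm of bearing, path
for c in ((431,-318),(594,-91),(484,76)):
  d=np.hypot(W[...,0]-c[0],W[...,1]-c[1]); 
  m=(W[...,2]>60)&(d<160)
  print(c,m.sum(), np.round(W[m][np.argsort(d[m])[:1]],0), np.nanmax(W[...,2][d<160]))
# box fits: rim points
w=W[185:265,315:385].reshape(-1,3); p=w[(w[:,2]>44)&(w[:,2]<56)]
print(cv2.minAreaRect(p[:,:2].astype(np.float32)))
d=get('side','side1')
S=np.load('/tmp/side1.npy')
p=S.reshape(-1,3); p=p[(np.hypot(p[:,0]-594,p[:,1]+91)<90)&(p[:,2]>40)&(p[:,2]<60)]
print(len(p),cv2.minAreaRect(p[:,:2].astype(np.float32)),np.percentile(p[:,2],[5,50,95]))
for c,n in(((431,-318),'bear'),((484,76),'lid')):
  p=S.reshape(-1,3); p=p[(np.hypot(p[:,0]-c[0],p[:,1]-c[1])<(35 if n=='bear' else 90))&(p[:,2]>(8))&(p[:,2]<60)]
  print(n,len(p),cv2.minAreaRect(p[:,:2].astype(np.float32)))
E
```

```text
t 0.10 p [ 243.1 -575.2  222. ] jaw -67.09 deg tilt [-5.0e-04  1.3e-03 -1.0e+00] F [-0.1  0.4 -1.1] w 87.8 q6 -0.02
(((432.826416015625, -318.43743896484375), 24.51669692993164), array([ 431.73453181, -318.91497149]))
(431, -318) 672 [[ 538. -394.   65.]] 192.8027691501983
(594, -91) 401 [[702. -63.  83.]] 88.69535794262094
(484, 76) 0 [] 53.280876601666705
((594.9373779296875, -91.05372619628906), (83.73373413085938, 116.09112548828125), 70.62360382080078)
425 ((595.9365234375, -89.86316680908203), (88.20536041259766, 118.10324096679688), 70.84532165527344) [40.60335121 45.76888205 50.50454461]
bear 101 ((431.868896484375, -318.0375061035156), (50.85346984863281, 43.94719314575195), 52.15925216674805)
lid 1233 ((478.60174560546875, 60.975013732910156), (131.10398864746094, 125.86638641357422), 68.20291137695312)
```

```bash
python3 - <<'E'
from h import *
W=np.load('/tmp/top0.npy').reshape(-1,3); W=W[~np.isnan(W[:,2])]
S=np.load('/tmp/side1.npy').reshape(-1,3); S=S[~np.isnan(S[:,2])]
P=np.vstack([W,S])
def path(a,b):
    a=np.array(a);b=np.array(b);
    for s in np.linspace(0,1,6):
        c=a+s*(b-a); d=np.hypot(*(P[:,:2]-c).T); print(np.round(c),[ (r,round(P[(d<r)&(P[:,2]<220)][:,2].max())) for r in (60,110)])
path((243,-575),(432,-318)); print(); path((432,-318),(595,-91));print();path((595,-91),(484,76))
E
```

```text
[ 243. -575.] [(60, -1), (110, 89)]
[ 281. -524.] [(60, 89), (110, 157)]
[ 319. -472.] [(60, 89), (110, 157)]
[ 356. -421.] [(60, 39), (110, 157)]
[ 394. -369.] [(60, 30), (110, 88)]
[ 432. -318.] [(60, 19), (110, 30)]

[ 432. -318.] [(60, 19), (110, 30)]
[ 465. -273.] [(60, 19), (110, 22)]
[ 497. -227.] [(60, 19), (110, 19)]
[ 530. -182.] [(60, 19), (110, 54)]
[ 562. -136.] [(60, 54), (110, 55)]
[595. -91.] [(60, 55), (110, 55)]

[595. -91.] [(60, 55), (110, 55)]
[573. -58.] [(60, 55), (110, 55)]
[551. -24.] [(60, 53), (110, 55)]
[528.   9.] [(60, 53), (110, 53)]
[506.  43.] [(60, 41), (110, 53)]
[484.  76.] [(60, 41), (110, 41)]
```

Request:
{"api": "jog_arm", "payload": {"steps": [{"dp":[0.4,0.5,0],"turn":[0,0,0.04],"claw":0.8},{"dp":[0.8,1,0],"turn":[0,0,0.08],"claw":0.8},{"dp":[0.8,1,0],"turn":[0,0,0.1],"claw":0.8}]}}

```text
t: 0.4
ee_pos: [308.3, -492.2, 221.4]
orientation: [-1.464, 0.666, -0.662]
ft_force: [0.8, -0.3, -0.5]
width: 71.8
```

Request:
{"api": "jog_arm", "payload": {"steps": [{"dp":[0.4,0.55,0],"turn":[0,0,0.04],"claw":0.8},{"dp":[0.75,1,0],"turn":[0,0,0.08],"claw":0.8},{"dp":[0.75,1,0],"turn":[0,0,0.12],"claw":0.8}]}}

```text
t: 0.65
ee_pos: [369.7, -408.9, 221.1]
orientation: [-1.535, 0.375, -0.369]
ft_force: [0.5, -0.7, -0.4]
width: 69.7
```

```bash
python3 -c "
from h import *;st()"
```

```text
t 0.65 p [ 369.7 -408.9  221.1] jaw -27.19 deg tilt [-0.0024  0.0043 -1.    ] F [ 0.5 -0.7 -0.4] w 69.7 q6 -0.38
```

Request:
{"api": "jog_arm", "payload": {"steps": [{"dp":[0.4,0.5,-0.4],"turn":[0,0,0.03],"claw":0.8},{"dp":[0.78,1,-0.8],"turn":[0,0,0.044],"claw":0.8},{"dp":[0.78,1,-0.8],"turn":[0,0,0.044],"claw":0.8},{"dp":[0.78,1,-0.8],"turn":[0,0,0.044],"claw":0.8},{"dp":[0.78,1,-0.8],"turn":[0,0,0.044],"claw":0.8}]}}

```text
t: 1.07
ee_pos: [432.2, -327.0, 155.8]
orientation: [-1.55, 0.266, -0.256]
ft_force: [-0.5, 0.2, -0.3]
width: 70.2
```

```bash
python3 -c "
from h import *;st()"
```

```text
t 1.07 p [ 432.2 -327.   155.8] jaw -19.08 deg tilt [-0.0055  0.0058 -1.    ] F [-0.5  0.2 -0.3] w 70.2 q6 -0.34
```

Request:
{"api": "jog_arm", "payload": {"steps": [{"dp":[0,0.1,-0.4],"turn":[-0.0018,-0.0018,-0.001],"claw":0.8},{"dp":[0,0.11,-0.8],"turn":[-0.0018,-0.0018,-0.001],"claw":0.8},{"dp":[0,0.11,-1],"turn":[-0.0018,-0.0018,-0.001],"claw":0.8},{"dp":[0,0.11,-1],"turn":[-0.0018,-0.0018,-0.001],"claw":0.8}]}}

```text
t: 1.4
ee_pos: [430.1, -317.8, 73.3]
orientation: [-1.552, 0.268, -0.261]
ft_force: [-0.1, 0.1, -0.5]
width: 69.7
```

```bash
python3 -c "
from h import *;st()
for n in('top','side'):
  get(n,n+'2')
a=cv2.imread('pics/top2.png')[240:370,380:520];b=cv2.imread('pics/side2.png')[140:260,300:480]
cv2.imwrite('pics/c2.png',np.vstack([cv2.resize(a,(400,371)),cv2.resize(b,(400,266))])[:600])"
```

```text
t 1.40 p [ 430.1 -317.8   73.3] jaw -19.32 deg tilt [-0.0036  0.0029 -1.    ] F [-0.1  0.1 -0.5] w 69.7 q6 -0.32
```

View pics/c2.png

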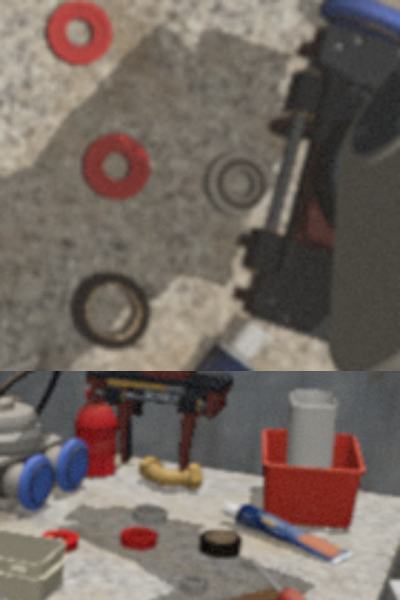

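Request:
{"api": "jog_arm", "payload": {"steps": [{"dp":[0.025,0,-0.3],"turn":[-0.001,-0.001,0],"claw":0.8},{"dp":[0.025,0,-0.6],"turn":[-0.001,-0.001,0],"claw":0.8},{"dp":[0.025,0,-0.8],"turn":[-0.001,-0.001,0],"claw":0.8},{"dp":[0.025,0,-0.87],"turn":[-0.001,-0.001,0],"claw":0.8},{"dp":[0.025,0,-0.87],"turn":[-0.001,-0.001,0],"claw":0.8},{"dp":[0.025,0,-0.87],"turn":[-0.001,-0.001,0],"claw":0.8}]}}

```text
t: 2.0
ee_pos: [434.8, -320.3, 8.1]
orientation: [-1.558, 0.261, -0.27]
ft_force: [0.0, 0.3, 0.1]
width: 70.1
```

```bash
python3 -c "
from h import *;st()
get('side','side3')
b=cv2.imread('pics/side3.png')[140:260,300:480]
cv2.imwrite('pics/c3.png',cv2.resize(b,(720,480)))"
```

```text
t 2.00 p [ 434.8 -320.3    8.1] jaw -19.36 deg tilt [ 0.005  -0.0044 -1.    ] F [0.  0.3 0.1] w 70.1 q6 -0.32
```

View pics/c3.png

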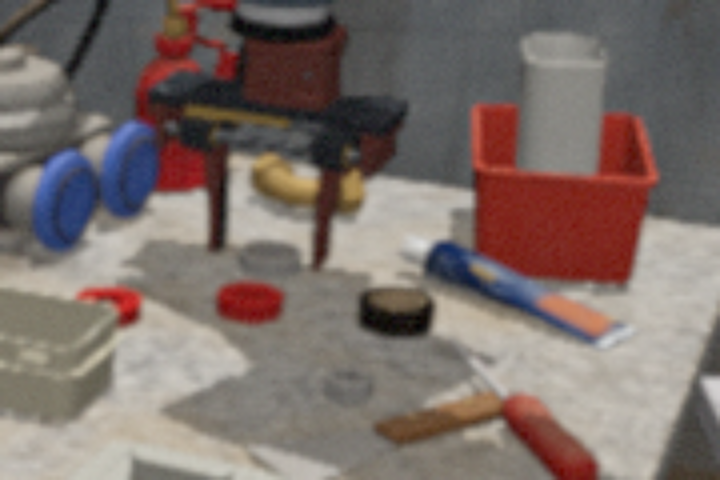

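Request:
{"api": "jog_arm", "payload": {"steps": [{"dp":[-0.03,0.025,-0.03],"turn":[0.001,0.001,0],"claw":0.8},{"dp":[-0.03,0.025,-0.06],"turn":[0.001,0.001,0],"claw":0.8},{"dp":[-0.03,0.025,-0.06],"turn":[0.001,0.001,0],"claw":0.8}]}}

```text
t: 2.3
ee_pos: [432.8, -318.4, 3.9]
orientation: [-1.556, 0.262, -0.268]
ft_force: [-1.1, 0.7, 0.6]
width: 70.3
```

```bash
python3 -c "
from h import *;st()"
```

```text
t 2.30 p [ 432.8 -318.4    3.9] jaw -19.35 deg tilt [ 0.003  -0.0022 -1.    ] F [-1.1  0.7  0.6] w 70.3 q6 -0.32
```

Request:
{"api": "jog_arm", "payload": {"steps": [{"dp":[0,0,-0.02],"turn":[0.0007,0.001,0],"claw":0.4},{"dp":[0,0,-0.02],"turn":[0.0007,0.001,0],"claw":0.4},{"dp":[0,0,-0.02],"turn":[0.0007,0.001,0],"claw":0.4},{"dp":[0,0,-0.02],"turn":[0.0007,0.001,0],"claw":0.4},{"dp":[0,0,-0.02],"turn":[0.0007,0.001,0],"claw":0.4},{"dp":[0,0,-0.02],"turn":[0.0007,0.001,0],"claw":0.4}]}}

```text
t: 2.8
ee_pos: [432.8, -318.4, 2.3]
orientation: [-1.554, 0.265, -0.265]
ft_force: [0.4, -0.4, -0.3]
width: 45.1
```

Request:
{"api": "jog_arm", "payload": {"steps": [{"dp":[0,0,0.3],"turn":[0,0,0],"claw":0.4},{"dp":[0,0,0.6],"turn":[0,0,0],"claw":0.4},{"dp":[0,0,1],"turn":[0,0,0],"claw":0.4},{"dp":[0,0,1],"turn":[0,0,0],"claw":0.4}]}}

```text
t: 3.13
ee_pos: [435.2, -320.3, 86.8]
orientation: [-1.558, 0.26, -0.27]
ft_force: [0.9, -1.3, 0.1]
width: 45.4
```

```bash
python3 -c "
from h import *;st()
get('side','side4')
b=cv2.imread('pics/side4.png')[120:240,300:480]
cv2.imwrite('pics/c4.png',cv2.resize(b,(720,480)))"
```

```text
t 3.13 p [ 435.2 -320.3   86.8] jaw -19.35 deg tilt [ 0.0056 -0.0043 -1.    ] F [ 0.9 -1.3  0.1] w 45.4 q6 -0.32
```

View pics/c4.png

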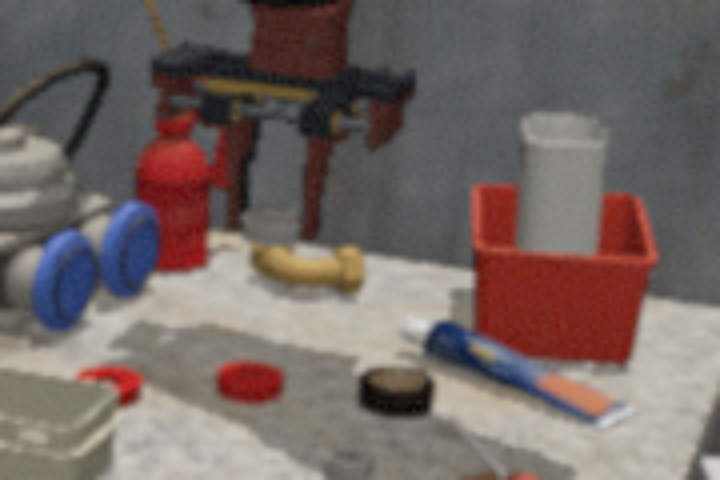

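The bearing is held, seen at (270,220) in the crop between the fingers. Now moving to the box.

Request:
{"api": "jog_arm", "payload": {"steps": [{"dp":[0.35,0.45,0.05],"turn":[0,0,0],"claw":0.4},{"dp":[0.67,0.95,0.1],"turn":[0,0,0],"claw":0.4},{"dp":[0.67,0.95,0.1],"turn":[0,0,0],"claw":0.4}]}}

```text
t: 3.43
ee_pos: [489.8, -240.6, 92.4]
orientation: [-1.556, 0.26, -0.268]
ft_force: [-0.6, -0.2, -0.3]
width: 45.3
```

Request:
{"api": "jog_arm", "payload": {"steps": [{"dp":[0.35,0.45,0],"turn":[0,0,0],"claw":0.4},{"dp":[0.67,0.95,0],"turn":[0,0,0],"claw":0.4},{"dp":[0.67,0.95,0],"turn":[0,0,0],"claw":0.4}]}}

```text
t: 3.68
ee_pos: [545.0, -161.2, 91.3]
orientation: [-1.556, 0.259, -0.266]
ft_force: [-0.1, -0.3, -0.8]
width: 45.0
```

```bash
python3 -c "
from h import *;st()"
```

```text
t 3.68 p [ 545.  -161.2   91.3] jaw -19.15 deg tilt [ 0.0043 -0.0015 -1.    ] F [-0.1 -0.3 -0.8] w 45.0 q6 0.03
```

Request:
{"api": "jog_arm", "payload": {"steps": [{"dp":[0.3,0.45,0],"turn":[0,0,0],"claw":0.4},{"dp":[0.55,0.8,0],"turn":[0,0,0],"claw":0.4},{"dp":[0.62,0.88,0],"turn":[0,0.0008,0],"claw":0.4},{"dp":[0.62,0.88,0],"turn":[0,0.0008,0],"claw":0.4},{"dp":[0.62,0.88,0],"turn":[0,0.0008,0],"claw":0.4}]}}

```text
t: 4.1
ee_pos: [593.5, -90.9, 90.1]
orientation: [-1.557, 0.261, -0.261]
ft_force: [-1.1, -1.0, -1.6]
width: 45.6
```

```bash
python3 -c "
from h import *;st()
get('side','side5');get('top','top5')
b=cv2.imread('pics/side5.png')[110:270,220:400];a=cv2.imread('pics/top5.png')[150:290,290:430]
cv2.imwrite('pics/c5.png',np.hstack([cv2.resize(b,(405,360)),cv2.resize(a,(360,360))]))"
```

```text
t 4.10 p [593.5 -90.9  90.1] jaw -19.06 deg tilt [-5.0e-04 -1.5e-03 -1.0e+00] F [-1.1 -1.  -1.6] w 45.6 q6 0.16
```

View pics/c5.png

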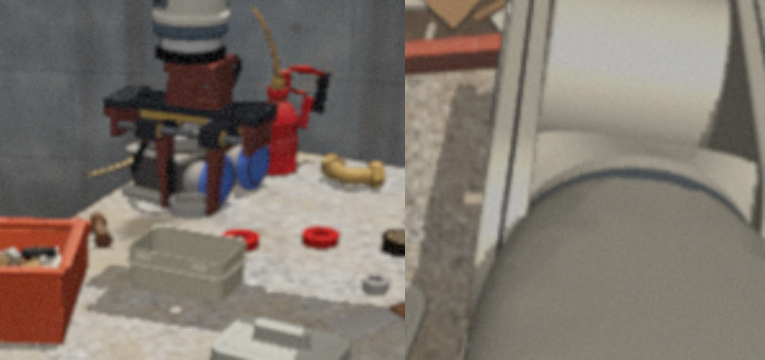

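Request:
{"api": "jog_arm", "payload": {"steps": [{"dp":[0.015,0,-0.2],"turn":[0,0,0],"claw":0.4},{"dp":[0.015,0,-0.4],"turn":[0,0,0],"claw":0.4},{"dp":[0.015,0,-0.6],"turn":[0,0,0],"claw":0.4},{"dp":[0.015,0,-0.8],"turn":[0,0,0],"claw":0.4},{"dp":[0.015,0,-0.8],"turn":[0,0,0],"claw":0.4}]}}

```text
t: 4.62
ee_pos: [591.0, -93.2, 23.7]
orientation: [-1.556, 0.269, -0.26]
ft_force: [-0.2, -0.1, -1.6]
width: 45.0
```

```bash
python3 -c "
from h import *;st()
get('side','side6')
b=cv2.imread('pics/side6.png')[110:270,220:400]
cv2.imwrite('pics/c6.png',cv2.resize(b,(585,520)))"
```

```text
t 4.62 p [591.  -93.2  23.7] jaw -19.32 deg tilt [-5.7e-03 -6.0e-04 -1.0e+00] F [-0.2 -0.1 -1.6] w 45.0 q6 0.16
```

View pics/c6.png

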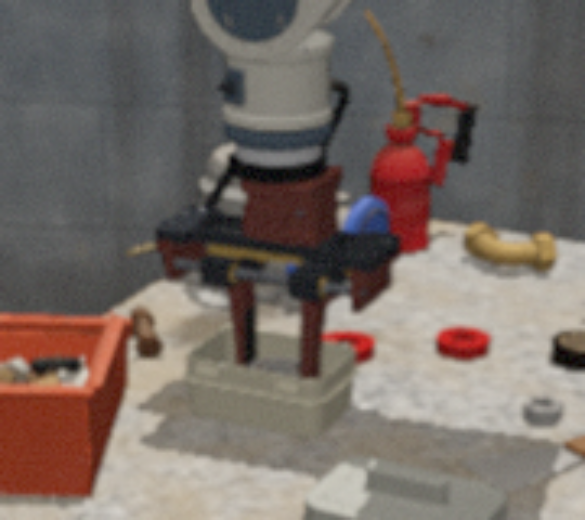

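Request:
{"api": "jog_arm", "payload": {"steps": [{"dp":[0.04,0.03,-0.1],"turn":[0,-0.0015,0],"claw":0.4},{"dp":[0.04,0.03,-0.19],"turn":[0,-0.0015,0],"claw":0.4},{"dp":[0.04,0.03,-0.22],"turn":[0,-0.0015,0],"claw":0.4},{"dp":[0.04,0.03,-0.22],"turn":[0,-0.0015,0],"claw":0.4},{"dp":[0.04,0.03,-0.22],"turn":[0,-0.0015,0],"claw":0.4}]}}

```text
t: 5.08
ee_pos: [595.2, -90.8, 7.6]
orientation: [-1.555, 0.264, -0.265]
ft_force: [-0.0, 0.5, -1.9]
width: 45.2
```

```bash
python3 -c "
from h import *;st()"
```

```text
t 5.08 p [595.2 -90.8   7.6] jaw -19.31 deg tilt [ 6.e-04 -9.e-04 -1.e+00] F [-0.   0.5 -1.9] w 45.2 q6 0.17
```

Lowering 2.5 mm more, then opening to about 66 mm.

Request:
{"api": "jog_arm", "payload": {"steps": [{"dp":[0,0,-0.03],"turn":[0,0,0],"claw":0.4},{"dp":[0,0,-0.03],"turn":[0,0,0],"claw":0.4},{"dp":[0,0,-0.03],"turn":[0,0,0],"claw":0.4},{"dp":[0,0,-0.03],"turn":[0,0,0],"claw":0.7},{"dp":[0,0,-0.03],"turn":[0,0,0],"claw":0.7},{"dp":[0,0,-0.03],"turn":[0,0,0],"claw":0.7},{"dp":[0,0,-0.03],"turn":[0,0,0],"claw":0.7}]}}

```text
t: 5.67
ee_pos: [595.4, -90.8, 5.3]
orientation: [-1.555, 0.264, -0.265]
ft_force: [-0.4, 0.3, -1.0]
width: 61.3
```

Request:
{"api": "jog_arm", "payload": {"steps": [{"dp":[0,0,0.2],"turn":[0,0,0],"claw":0.7},{"dp":[0,0,0.4],"turn":[0,0,0],"claw":0.7},{"dp":[0,0,0.7],"turn":[0,0,0],"claw":0.7},{"dp":[0,0,1],"turn":[0,0,0],"claw":0.7},{"dp":[0,0,1],"turn":[0,0,0],"claw":0.7}]}}

```text
t: 6.08
ee_pos: [598.3, -91.3, 89.7]
orientation: [-1.555, 0.258, -0.271]
ft_force: [0.8, 0.6, -0.5]
width: 61.5
```

```bash
python3 -c "
from h import *;st()"
```

```text
t 6.08 p [598.3 -91.3  89.7] jaw -19.31 deg tilt [ 0.0078 -0.0022 -1.    ] F [ 0.8  0.6 -0.5] w 61.5 q6 0.17
```

Request:
{"api": "jog_arm", "payload": {"steps": [{"dp":[-0.35,0.4,0.2],"turn":[0,0,0.04],"claw":0.7},{"dp":[-0.7,0.8,0.2],"turn":[0,0,0.08],"claw":0.7},{"dp":[-0.7,1,0.2],"turn":[0,0,0.12],"claw":0.7},{"dp":[-0.7,1,0.2],"turn":[0,0,0.16],"claw":0.7},{"dp":[-0.7,1,0.2],"turn":[0,0,0.2],"claw":0.7},{"dp":[-0.7,1,0.2],"turn":[0,0,0.24],"claw":0.7}]}}

```text
t: 6.58
ee_pos: [541.9, -10.7, 105.4]
orientation: [-1.543, -0.335, 0.323]
ft_force: [0.6, -0.3, -0.1]
width: 61.3
```

Request:
{"api": "jog_arm", "payload": {"steps": [{"dp":[-0.35,0.4,0],"turn":[0,0,0.04],"claw":0.5},{"dp":[-0.7,0.8,0],"turn":[0,0,0.08],"claw":0.5},{"dp":[-0.7,1,0],"turn":[0,0,0.12],"claw":0.5},{"dp":[-0.7,1,0],"turn":[0,0,0.16],"claw":0.5},{"dp":[-0.7,1,0],"turn":[0,0,0.2],"claw":0.5},{"dp":[-0.7,1,0],"turn":[0,0,0.24],"claw":0.5},{"dp":[-0.7,1,0],"turn":[0,0,0.24],"claw":0.5}]}}

```text
t: 7.17
ee_pos: [485.6, 69.6, 105.0]
orientation: [-1.364, -0.92, 0.911]
ft_force: [-0.9, -0.5, -0.2]
width: 44.1
```

```bash
python3 - <<'E'
from h import *
st()
get('top','top7')
a=cv2.imread('pics/top7.png'); cv2.imwrite('pics/c7.png',cv2.resize(a[170:290,300:440],None,fx=4,fy=4))
W=np.load('/tmp/top7.npy')
w=W[185:265,315:385].reshape(-1,3)
p=w[(w[:,2]>43)&(w[:,2]<56)]
print(len(p),cv2.minAreaRect(p[:,:2].astype(np.float32)))
q=w[(np.hypot(w[:,0]-595,w[:,1]+91)<34)]
print(np.percentile(q[:,2],[5,20,50,80,95]))
q=q[q[:,2]>10.5];print(len(q),cv2.minEnclosingCircle(q[:,:2].astype(np.float32)))
E
```

```text
t 7.17 p [485.6  69.6 105. ] jaw 67.57 deg tilt [ 0.002   0.0074 -1.    ] F [-0.9 -0.5 -0.2] w 44.1 q6 -1.07
314 ((595.2964477539062, -91.20336151123047), (84.27213287353516, 116.79190063476562), 70.16950225830078)
[ 0.40265771  2.17051002  4.98555264 16.48605928 18.53575399]
336 ((593.761474609375, -91.1526107788086), 23.5440616607666)
```

View pics/c7.png

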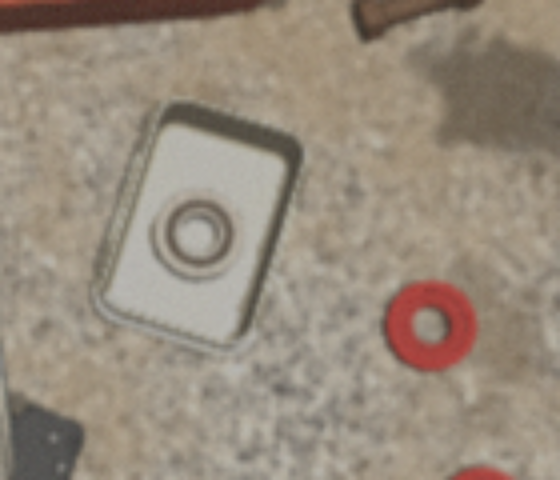

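The bearing lies flat in the box at crop (200,235). Refining the box and lid poses from several frames before gripping the lid.

```bash
python3 - <<'E'
from h import *
W=np.nanmedian([world(ctrl.get_image('top')) for _ in range(6)],0)
W0=np.load('/tmp/top0.npy')
from scipy.optimize import minimize
def fit(p,L,B,r,c0,a0):
    # robust: fit rectangle outline (rounded) to boundary hull points
    h=cv2.convexHull(p[:,:2].astype(np.float32))[:,0]
    # sample hull densely
    hh=np.vstack([h,h[:1]]); pts=np.vstack([hh[i]+(hh[i+1]-hh[i])*np.linspace(0,1,max(2,int(np.hypot(*(hh[i+1]-hh[i]))))) [:,None] for i in range(len(h))])
    def cost(s):
        d=pts-s[:2]; c,sn=np.cos(s[2]),np.sin(s[2]); x=abs(d@[c,sn])-L/2+r-s[3]; y=abs(d@[-sn,c])-B/2+r-s[3]
        sd=np.hypot(np.maximum(x,0),np.maximum(y,0))+np.minimum(np.maximum(x,y),0)-r
        return np.abs(sd).mean()
    s=minimize(cost,[*c0,np.radians(a0),0],method='Nelder-Mead',options=dict(xatol=1e-4,fatol=1e-5,maxiter=4000)); return np.round([s.x[0],s.x[1],np.degrees(s.x[2]),s.x[3],s.fun],2)
for nm,w in(('avg',W),('first',W0)):
    w=w[185:265,315:385].reshape(-1,3)
    for lo in(40,44,47):
        p=w[(w[:,2]>lo)&(w[:,2]<56)]; print(nm,lo,len(p),fit(p,116,80,8,(595,-91),-19.5),cv2.minAreaRect(p[:,:2].astype(np.float32))[2])
w=W0[240:328,232:308].reshape(-1,3)
p=w[(w[:,2]>8)&(w[:,2]<25)]; print('lid',fit(p,126,90,8,(484,76),-22.4))
p=w[(w[:,2]>28)&(w[:,2]<50)]; print('bar',fit(p,60,15,2,(484,76),-22.4))
E
```

```text
avg 40 362 [595.16 -90.84 -19.54   0.     1.82] 70.1526870727539
avg 44 298 [595.04 -91.3  -19.35   0.     1.18] 69.95951843261719
avg 47 241 [ 5.9497e+02 -9.1470e+01 -1.9710e+01 -0.0000e+00  5.7000e-01] 70.1252212524414
first 40 355 [595.04 -90.86 -19.39   0.     1.76] 70.15007781982422
first 44 289 [594.9  -91.14 -19.18   0.     1.13] 70.62360382080078
first 47 240 [594.94 -91.1  -19.69   0.     0.61] 70.62360382080078
lid [475.66  62.04  -2.93   0.    10.47]
bar [ 4.8366e+02  7.6010e+01 -2.2370e+01  0.0000e+00  4.8000e-01]
```

Request:
{"api": "jog_arm", "payload": {"steps": [{"dp":[-0.02,0.06,-0.3],"turn":[-0.001,0,0],"claw":0.5},{"dp":[-0.02,0.06,-0.6],"turn":[-0.001,0,0],"claw":0.5},{"dp":[-0.02,0.06,-0.6],"turn":[-0.001,0,0],"claw":0.5},{"dp":[-0.02,0.06,-0.6],"turn":[-0.001,0,0],"claw":0.5}]}}

```text
t: 7.85
ee_pos: [483.3, 73.9, 56.6]
orientation: [-1.368, -0.911, 0.908]
ft_force: [-0.5, -0.3, 0.4]
width: 43.7
```

```bash
python3 -c "
from h import *;st()
get('side','side8');get('top','top8')
b=cv2.imread('pics/side8.png')[180:300,270:420];a=cv2.imread('pics/top8.png')[220:340,210:330]
cv2.imwrite('pics/c8.png',np.hstack([cv2.resize(b,(450,360)),cv2.resize(a,(350,360))]))"
```

```text
t 7.85 p [483.3  73.9  56.6] jaw 67.13 deg tilt [-5.e-04  4.e-03 -1.e+00] F [-0.5 -0.3  0.4] w 43.7 q6 -1.05
```

View pics/c8.png

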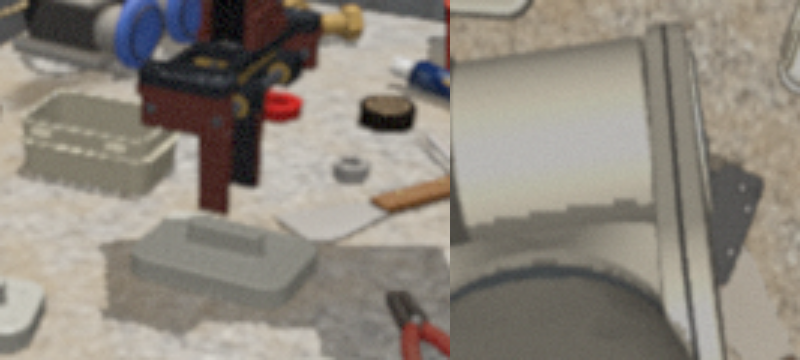

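Request:
{"api": "jog_arm", "payload": {"steps": [{"dp":[0.006,0.025,-0.15],"turn":[-0.0012,0,0.0025],"claw":0.5},{"dp":[0.006,0.025,-0.3],"turn":[-0.0012,0,0.0025],"claw":0.5},{"dp":[0.006,0.025,-0.4],"turn":[-0.0012,0,0.0025],"claw":0.5},{"dp":[0.006,0.025,-0.45],"turn":[-0.0012,0,0.0025],"claw":0.5},{"dp":[0.006,0.025,-0.45],"turn":[-0.0012,0,0.0025],"claw":0.5},{"dp":[0.006,0.025,-0.45],"turn":[-0.0012,0,0.0025],"claw":0.5}]}}

```text
t: 8.45
ee_pos: [485.3, 76.0, 22.0]
orientation: [-1.37, -0.919, 0.914]
ft_force: [0.2, -1.3, -0.4]
width: 43.6
```

```bash
python3 -c "
from h import *;st()
get('side','side9')
b=cv2.imread('pics/side9.png')[180:300,270:420]
cv2.imwrite('pics/c9.png',cv2.resize(b,(600,480)))"
```

```text
t 8.45 p [485.3  76.   22. ] jaw 67.59 deg tilt [ 2.9e-03  7.0e-04 -1.0e+00] F [ 0.2 -1.3 -0.4] w 43.6 q6 -1.05
```

View pics/c9.png

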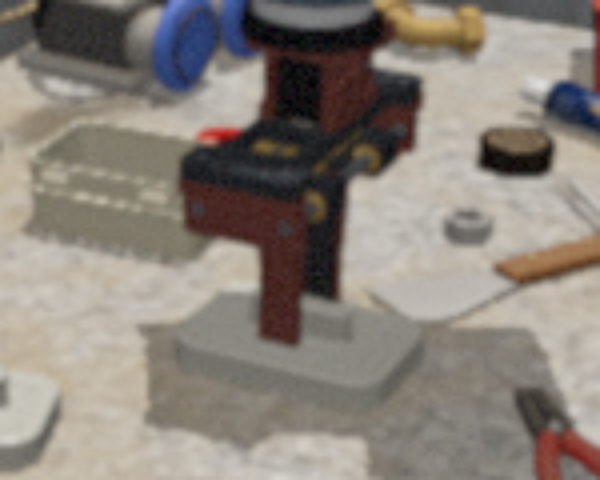

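Request:
{"api": "jog_arm", "payload": {"steps": [{"dp":[-0.016,0,-0.025],"turn":[0,0.0009,0],"claw":0.5},{"dp":[-0.016,0,-0.025],"turn":[0,0.0009,0],"claw":0.5},{"dp":[-0.016,0,-0.025],"turn":[0,0.0009,0],"claw":0.05},{"dp":[-0.016,0,-0.025],"turn":[0,0.0009,0],"claw":0.05},{"dp":[-0.016,0,-0.025],"turn":[0,0.0009,0],"claw":0.05},{"dp":[-0.016,0,-0.025],"turn":[0,0.0009,0],"claw":0.05},{"dp":[-0.016,0,-0.025],"turn":[0,0.0009,0],"claw":0.05},{"dp":[-0.016,0,-0.025],"turn":[0,0.0009,0],"claw":0.05}]}}

```text
t: 9.17
ee_pos: [484.2, 76.0, 20.3]
orientation: [-1.369, -0.917, 0.916]
ft_force: [-1.0, -0.1, 0.3]
width: 14.9
```

```bash
python3 -c "
from h import *;st()"
```

```text
t 9.17 p [484.2  76.   20.3] jaw 67.59 deg tilt [ 5.e-04  7.e-04 -1.e+00] F [-1.  -0.1  0.3] w 14.9 q6 -1.05
```

Request:
{"api": "jog_arm", "payload": {"steps": [{"dp":[0,0,0.3],"turn":[0,0,0],"claw":0.05},{"dp":[0,0,0.6],"turn":[0,0,0],"claw":0.05},{"dp":[0,0,1],"turn":[0,0,0],"claw":0.05},{"dp":[0,0,1],"turn":[0,0,0],"claw":0.05}]}}

```text
t: 9.5
ee_pos: [487.1, 76.4, 104.6]
orientation: [-1.372, -0.923, 0.911]
ft_force: [1.4, 0.3, -0.5]
width: 14.5
```

Request:
{"api": "jog_arm", "payload": {"steps": [{"dp":[0.3,-0.4,0.05],"turn":[0,0,0.003],"claw":0.05},{"dp":[0.6,-0.8,0.1],"turn":[0,0,0.006],"claw":0.05},{"dp":[0.7,-1,0.1],"turn":[0,0,0.01],"claw":0.05},{"dp":[0.7,-1,0.1],"turn":[0,0,0.015],"claw":0.05}]}}

```text
t: 9.83
ee_pos: [545.5, -6.3, 112.7]
orientation: [-1.358, -0.959, 0.944]
ft_force: [-0.5, -0.2, 0.3]
width: 14.7
```

```bash
python3 -c "
from h import *;st()
get('side','side10')
b=cv2.imread('pics/side10.png')[130:280,240:430]
cv2.imwrite('pics/c10.png',cv2.resize(b,(608,480)))"
```

```text
t 9.83 p [545.5  -6.3 112.7] jaw 70.17 deg tilt [ 0.0102  0.0014 -0.9999] F [-0.5 -0.2  0.3] w 14.7 q6 -1.26
```

View pics/c10.png

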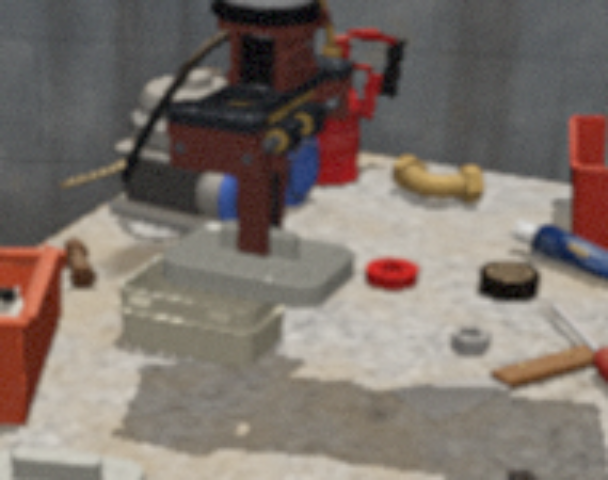

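Request:
{"api": "jog_arm", "payload": {"steps": [{"dp":[0.3,-0.4,-0.05],"turn":[0,0.002,0],"claw":0.05},{"dp":[0.5,-0.8,-0.1],"turn":[0,0.002,0],"claw":0.05},{"dp":[0.62,-1,-0.15],"turn":[0,0.002,0],"claw":0.05},{"dp":[0.62,-1,-0.15],"turn":[0,0.002,0],"claw":0.05},{"dp":[0.62,-1,-0.15],"turn":[0,0.002,0],"claw":0.05}]}}

```text
t: 10.3
ee_pos: [591.8, -84.3, 98.8]
orientation: [-1.35, -0.951, 0.95]
ft_force: [0.1, 0.3, 0.2]
width: 15.1
```

```bash
python3 -c "
from h import *;st()"
```

```text
t 10.30 p [591.8 -84.3  98.8] jaw 70.18 deg tilt [-0.0015  0.0028 -1.    ] F [0.1 0.3 0.2] w 15.1 q6 -1.39
```

Request:
{"api": "jog_arm", "payload": {"steps": [{"dp":[0.044,-0.085,-0.08],"turn":[-0.0008,0,0.0007],"claw":0.05},{"dp":[0.044,-0.085,-0.16],"turn":[-0.0008,0,0.0007],"claw":0.05},{"dp":[0.044,-0.085,-0.2],"turn":[-0.0008,0,0.0007],"claw":0.05},{"dp":[0.044,-0.085,-0.2],"turn":[-0.0008,0,0.0007],"claw":0.05},{"dp":[0.044,-0.085,-0.2],"turn":[-0.0008,0,0.0007],"claw":0.05}]}}

```text
t: 10.72
ee_pos: [594.8, -90.4, 82.4]
orientation: [-1.35, -0.951, 0.954]
ft_force: [0.8, 0.2, -1.9]
width: 14.8
```

```bash
python3 -c "
from h import *;st()
get('side','side11')
b=cv2.imread('pics/side11.png')[130:280,240:430]
cv2.imwrite('pics/c11.png',cv2.resize(b,(760,600)))
S=np.load('/tmp/side11.npy').reshape(-1,3)
d=S[:,:2]-[595,-91.3]; a=np.radians(-19.7); x=d@[np.cos(a),np.sin(a)]; y=d@[-np.sin(a),np.cos(a)]
m=(abs(x)<75)&(abs(y)<60)
for lo,hi in((5,30),(34,48),(62,72),(76,82)):
  k=m&(S[:,2]>lo)&(S[:,2]<hi); print(lo,hi,k.sum(),np.percentile(x[k],[1,5,50,95,99]).round(1),np.percentile(y[k],[1,5,50,95,99]).round(1))
"
```

```text
t 10.72 p [594.8 -90.4  82.4] jaw 70.34 deg tilt [-2.6e-03  5.0e-04 -1.0e+00] F [ 0.8  0.2 -1.9] w 14.8 q6 -1.40
5 30 553 [-56.8 -55.8  -7.9  50.9  56.9] [-40.4 -38.6  36.8  41.8  43.4]
34 48 320 [-59.3 -57.5 -17.9  55.6  58.6] [-35.3 -21.9  38.6  44.1  45.3]
62 72 199 [-63.  -62.4 -19.7  48.4  55.4] [-26.4  -9.   43.9  48.   49.7]
76 82 543 [-62.5 -60.  -15.8  55.6  60.4] [-38.9 -34.   17.5  46.   48.5]
```

View pics/c11.png

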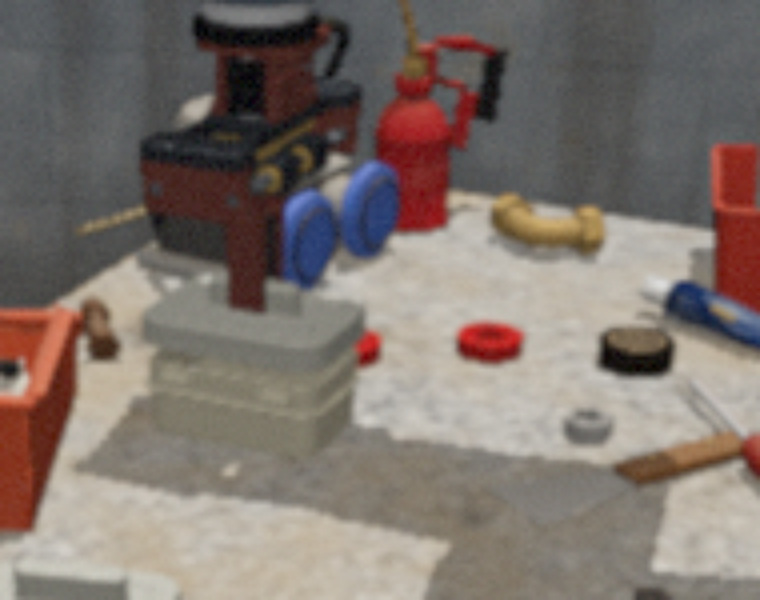

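Request:
{"api": "jog_arm", "payload": {"steps": [{"dp":[0.008,-0.009,-0.05],"turn":[0,-0.0008,0],"claw":0.05},{"dp":[0.008,-0.009,-0.1],"turn":[0,-0.0008,0],"claw":0.05},{"dp":[0.008,-0.009,-0.13],"turn":[0,-0.0008,0],"claw":0.05},{"dp":[0.008,-0.009,-0.16],"turn":[0,-0.0008,0],"claw":0.05},{"dp":[0.008,-0.009,-0.16],"turn":[0,-0.0008,0],"claw":0.05}]}}

```text
t: 11.18
ee_pos: [595.4, -91.3, 69.3]
orientation: [-1.352, -0.953, 0.953]
ft_force: [0.0, 0.3, -1.5]
width: 14.7
```

```bash
python3 -c "
from h import *;print(st()['moment'])"
```

```text
t 11.18 p [595.4 -91.3  69.3] jaw 70.33 deg tilt [-2.e-04  5.e-04 -1.e+00] F [ 0.   0.3 -1.5] w 14.7 q6 -1.40
[ 0.04481158 -0.14025751 -0.00113662]
```

No contact yet. Easing down 3–4 mm.

Request:
{"api": "jog_arm", "payload": {"steps": [{"dp":[0,0,-0.02],"turn":[0,0,0],"claw":0.05},{"dp":[0,0,-0.04],"turn":[0,0,0],"claw":0.05},{"dp":[0,0,-0.05],"turn":[0,0,0],"claw":0.05},{"dp":[0,0,-0.05],"turn":[0,0,0],"claw":0.05}]}}

```text
t: 11.52
ee_pos: [595.3, -91.3, 65.1]
orientation: [-1.351, -0.952, 0.953]
ft_force: [-0.7, 0.3, -0.7]
width: 14.8
```

```bash
python3 -c "
from h import *;print(st()['moment'])
get('side','side12')
b=cv2.imread('pics/side12.png')[170:280,260:370]
cv2.imwrite('pics/c12.png',cv2.resize(b,(600,600)))"
```

```text
t 11.52 p [595.3 -91.3  65.1] jaw 70.33 deg tilt [-5.e-04  6.e-04 -1.e+00] F [-0.7  0.3 -0.7] w 14.8 q6 -1.40
[ 0.04496217 -0.15967423  0.01468377]
```

View pics/c12.png

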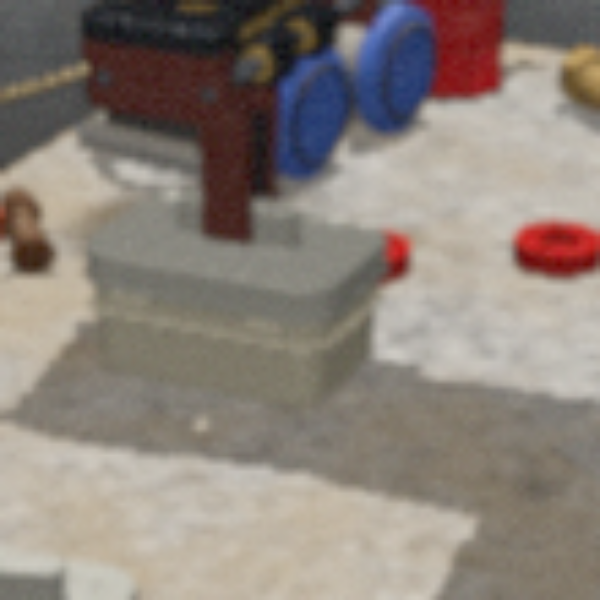

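The skirt is over the rim with no side force. Now pressing.

Request:
{"api": "jog_arm", "payload": {"steps": [{"dp":[0,0,-0.03],"turn":[0,0,0],"claw":0.05},{"dp":[0,0,-0.05],"turn":[0,0,0],"claw":0.05},{"dp":[0,0,-0.07],"turn":[0,0,0],"claw":0.05},{"dp":[0,0,-0.07],"turn":[0,0,0],"claw":0.05}]}}

```text
t: 11.9
ee_pos: [596.2, -91.6, 60.5]
orientation: [-1.353, -0.954, 0.952]
ft_force: [-0.3, -0.8, 5.3]
width: 14.7
```

```bash
python3 -c "
from h import *;print(st()['moment'])"
```

```text
t 11.90 p [596.2 -91.6  60.5] jaw 70.34 deg tilt [ 1.5e-03  1.0e-04 -1.0e+00] F [-0.3 -0.8  5.3] w 14.7 q6 -1.40
[-0.28840592 -0.13728857 -0.03991799]
```

Request:
{"api": "jog_arm", "payload": {"steps": [{"dp":[0,0,-0.04],"turn":[0,0,0],"claw":0.05},{"dp":[0,0,-0.07],"turn":[0,0,0],"claw":0.05},{"dp":[0,0,-0.09],"turn":[0,0,0],"claw":0.05},{"dp":[0,0,-0.09],"turn":[0,0,0],"claw":0.05}]}}

```text
t: 12.23
ee_pos: [596.8, -91.8, 55.2]
orientation: [-1.354, -0.955, 0.952]
ft_force: [-6.0, -0.1, 19.5]
width: 15.0
```

```bash
python3 -c "
from h import *;print(st()['moment'])"
```

```text
t 12.23 p [596.8 -91.8  55.2] jaw 70.34 deg tilt [ 2.4e-03 -3.0e-04 -1.0e+00] F [-6.  -0.1 19.5] w 15.0 q6 -1.40
[0.08005462 0.94690347 0.02794512]
```

Request:
{"api": "jog_arm", "payload": {"steps": [{"dp":[-0.01,0.005,-0.03],"turn":[0,0.0005,0],"claw":0.05},{"dp":[-0.01,0.005,-0.05],"turn":[0,0.0005,0],"claw":0.05},{"dp":[-0.01,0.005,-0.05],"turn":[0,0.0005,0],"claw":0.05}]}}

```text
t: 12.48
ee_pos: [596.9, -91.9, 55.0]
orientation: [-1.355, -0.955, 0.952]
ft_force: [-10.2, -0.5, 34.0]
width: 15.0
```

```bash
python3 -c "
from h import *;print(st()['moment'])
get('side','side13')
b=cv2.imread('pics/side13.png')[170:280,260:370]
cv2.imwrite('pics/c13.png',cv2.resize(b,(600,600)))"
```

```text
t 12.48 p [596.9 -91.9  55. ] jaw 70.34 deg tilt [ 0.0028 -0.001  -1.    ] F [-10.2  -0.5  34. ] w 15.0 q6 -1.40
[ 0.06115875  1.79388454 -0.0097822 ]
```

View pics/c13.png

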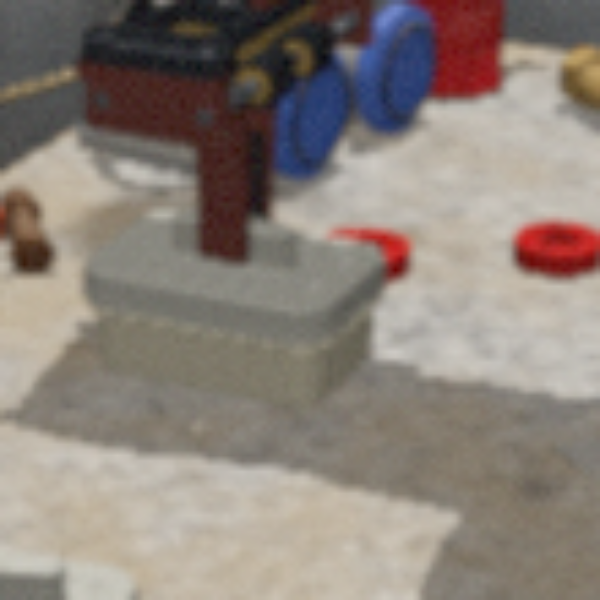

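It stopped hard at TCP z 55.0, against an expected 55.3 when home, and the ledge gap has closed. Relaxing, releasing and retreating.

Request:
{"api": "jog_arm", "payload": {"steps": [{"dp":[0,0,0],"turn":[0,0,0],"claw":0.05},{"dp":[0,0,0],"turn":[0,0,0],"claw":0.05},{"dp":[0,0,0],"turn":[0,0,0],"claw":0.5},{"dp":[0,0,0],"turn":[0,0,0],"claw":0.5},{"dp":[0,0,0],"turn":[0,0,0],"claw":0.5},{"dp":[0,0,0],"turn":[0,0,0],"claw":0.5},{"dp":[0,0,0],"turn":[0,0,0],"claw":0.5}]}}

```text
t: 13.12
ee_pos: [596.8, -91.8, 54.7]
orientation: [-1.354, -0.954, 0.952]
ft_force: [-0.7, 0.3, 0.7]
width: 43.0
```

Request:
{"api": "jog_arm", "payload": {"steps": [{"dp":[0,0,0.2],"turn":[0,0,0],"claw":0.5},{"dp":[0,0,0.5],"turn":[0,0,0],"claw":0.5},{"dp":[0,0,1],"turn":[0,0,0],"claw":0.5},{"dp":[0,0,1],"turn":[0,0,0],"claw":0.5}]}}

```text
t: 13.45
ee_pos: [600.7, -92.4, 140.9]
orientation: [-1.361, -0.961, 0.947]
ft_force: [2.0, -0.7, -0.2]
width: 43.7
```

Request:
{"api": "jog_arm", "payload": {"steps": [{"dp":[-0.5,0.5,0.1],"turn":[0,0,0],"claw":0.5},{"dp":[-1,1,0.2],"turn":[0,0,0],"claw":0.5},{"dp":[-1,1,0.2],"turn":[0,0,0],"claw":0.5}]}}

```text
t: 13.7
ee_pos: [518.5, -11.2, 156.9]
orientation: [-1.361, -0.96, 0.947]
ft_force: [0.3, -0.2, -0.6]
width: 44.0
```

Request:
{"api": "jog_arm", "payload": {"steps": [{"dp":[-0.5,0.5,0],"turn":[0,0,0],"claw":0.5},{"dp":[-0.8,1,0],"turn":[0,0,0],"claw":0.5},{"dp":[-0.8,1,0],"turn":[0,0,0],"claw":0.5}]}}

```text
t: 13.95
ee_pos: [451.3, 70.6, 156.6]
orientation: [-1.359, -0.959, 0.948]
ft_force: [-0.3, -0.8, -0.3]
width: 43.6
```

```bash
python3 - <<'E'
from h import *
st()
W=np.nanmedian([world(ctrl.get_image('top')) for _ in range(4)],0)
d=get('top','top14');get('side','side14')
a=cv2.imread('pics/top14.png')[170:290,290:410];b=cv2.imread('pics/side14.png')[170:280,260:370]
cv2.imwrite('pics/c14.png',np.hstack([cv2.resize(b,(400,400)),cv2.resize(a,(400,400))]))
w=W[170:290,300:400].reshape(-1,3); w=w[~np.isnan(w[:,2])&(np.hypot(w[:,0]-595,w[:,1]+91)<90)]
p=w[(w[:,2]>44)&(w[:,2]<62)]; r=cv2.minAreaRect(p[:,:2].astype(np.float32)); print(r)
c=np.array(r[0]); a=np.radians(-19.7); dd=p[:,:2]-c; x=dd@[np.cos(a),np.sin(a)];y=dd@[-np.sin(a),np.cos(a)]
k=(abs(x)<58)&(abs(y)<40)&((abs(x)>36)|(abs(y)>18))
A=np.c_[x[k],y[k],np.ones(k.sum())]; s=np.linalg.lstsq(A,p[k,2],rcond=None)[0]; print('panel z %.2f slope deg x %.2f y %.2f'%(s[2],*np.degrees(s[:2])),'bench',np.nanmedian(W[230:330,300:340,2]))
b=w[w[:,2]>66]; print('bar z',np.median(b[:,2]))
E
```

```text
t 13.95 p [451.3  70.6 156.6] jaw 70.32 deg tilt [ 0.0091 -0.0018 -1.    ] F [-0.3 -0.8 -0.3] w 43.6 q6 -1.09
((596.8610229492188, -91.6678695678711), (88.95562744140625, 125.33340454101562), 70.1810531616211)
panel z 52.59 slope deg x -0.10 y 0.10 bench 1.0347405856811633
bar z 71.07261007600147
```

View pics/c14.png

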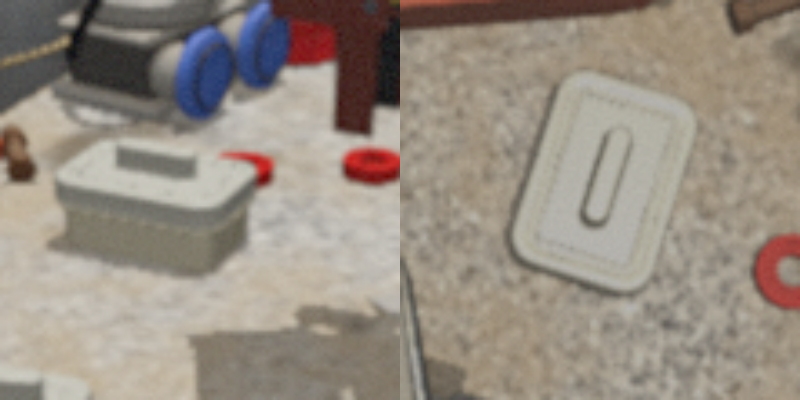

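The panel is at 52.6 mm (52 when home, with the camera reading about 1 mm high on the bench) and the bar at 71. The slope is 0.1° or less. In the picture the lid sits level all round, so I'm handing in.

```bash
python3 -c "
from h import *;st();print(ctrl.close_job())"
```

```text
t 14.25 p [455.5  68.4 157. ] jaw 70.29 deg tilt [ 0.0118 -0.0021 -0.9999] F [ 0.1  0.3 -0. ] w 44.0 q6 -1.10
the job is handed in; nothing more can be done
None
```

The bearing is in the cream box and the box is closed with the right lid. I handed the job in at 14.3 s with the arm clear of everything.

- **Bearing:** I laid the silver ring flat near the middle of the box, and a picture before closing showed it lying flat. I left the red rings and everything else alone.
- **Lid:** I chose the middle one, which measured 125 x 89 mm. Pressing took about 20 N past the lugs, then met a hard stop at about 34 N on the wrist.
- **Last checks:** The lid's panel is at 52.6 mm, against 52 mm when fully home. The grip bar is at 71 mm as expected, and the tilt is no more than 0.1°. The box is standing on the bench.
- **Small disagreement:** The box ended about 2 mm from where I first measured it, so it probably shifted slightly under the press. No check failed.

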